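Show the capped tube's far end to the jig camera with an inspection mirror

TASK

Take the steel tube out of its channel rest and lay it gently (not dropped) into both V-blocks of the inspection jig, centred lengthways and sitting fully down, and let go of it. Then take the inspection mirror out of its fork stand and hold it in the air about 110 mm beyond the tube end that is farther from the jig's camera, level with and in line with the tube, angled so that the camera sees the orange dot on that hidden end well inside the glass and one picture records both end welds. Finish while still holding the mirror steady there, touching nothing but your gripper, and leave the tape measure, magnet square, hammer and spray can where they are.

Things in the scene. Friction and masses are not known exactly. Their poses are not given: they have to be found in the camera images.
- jig: Fixed jig: base plate 100 x 300 mm, 12 thick; two steel V-blocks (76 mm across, 35 along the tube, top 67 mm above the bench, 90-degree V) at y = +-75 mm; grey camera on a 0.23 m mast at its +x, -y corner, lens at (210, -270, 190) mm, it sees only the near tube end directly. Origin: under the plate's middle, on the bench. y runs along the V-blocks, away from the camera end; z up. Yaw within 0.2 rad.
- seat (a point): Where the tube's centre lies when it is properly seated: midway between the V-blocks, 72 mm above the bench. Axes as jig.
- view (a point): Point in the air where the middle of the glass is to be held: on the seated tube's axis, 110 mm beyond its far end, at (0, 230, 72) mm in the jig frame.
- aim (a point): Point in the air fixed to the jig, at (35, 56, 92) mm in its frame. With the glass middle at view and the glass's outward normal pointing at this point, the dot on the far tube end is reflected in the middle of the glass into the camera lens (it lies on the bisector between lens and dot).
- channel: Blue piece of steel channel fixed on the bench, the tube's rest at the start: 140 mm long (x), 60 mm wide (y), floor 4 mm thick, flanges 5 mm thick reaching 12 mm above the bench. Origin: middle of its underside. Stands on the left or the right; the mirror stand is on the other side.
- tube: Loose steel tube with welded end caps, 42.4 mm diameter, 240 mm long, 0.4 to 0.7 kg, an 18 mm orange dot in the middle of each end face (both ends alike). Origin: its centre, on the axis; x along the tube. At the start its axis is 25 mm above the bench and parallel to the channel's x.
- rack: Fixed mirror stand: red foot, steel post, flat fork with top 175 mm above the bench (prongs 12 mm wide, 6 thick, slot 12). Origin: on the bench below the hanging mirror's rod. The slot opens toward its -x; prongs end 16 mm in front (-x) of the rod, the post is 75 mm behind (+x). Lift the mirror a few mm and draw it 45 mm or more toward -x.
- mirror: Loose inspection mirror hanging upright in the fork, 0.14 kg: red square handle 18 x 18 mm, 90 mm long, on a 28 mm collar that rests on the prongs; below it an 8 mm rod and a hinged head. Origin: middle of the handle (grip here, across either flats), 224 mm above the bench while hanging. z up the handle; head hinge 115 mm below the origin, parallel to y; glass faces +x (toward the post).
- mirror_head (a joint): Angle of the mirror head about its hinge, rad, within 0.25 at the start: 0 = glass parallel to the rod and facing the mirror's +x, positive = glass looks downward. Stiff (holds by friction of 0.25 N m), so it keeps its angle when handled by the handle.
- glass (a point): Middle of the mirror glass, which is 80 mm wide (y) and 70 mm high (z) in a black frame 86 x 76 mm, 4 mm in front of and 45 mm below the hinge in the head's frame. x is the outward normal of the glass, y is parallel to the hinge, z points up the glass toward the hinge.
- tape: Bystander: yellow and black tape measure, 68 x 34 x 62 mm, standing on the bench; origin under its middle.
- magnet: Bystander: red triangular welding magnet square, 75 x 16 x 70 mm, standing on the bench; origin under its middle.
- hammer: Bystander: hammer with red handle, 270 mm long, lying beyond the jig; origin under its middle, x along the handle toward the head.
- spraycan: Bystander: blue and white spray can, 66 mm diameter, 170 mm high, standing beyond the jig; origin under its middle.
Not all that is in view belongs to the job. Of the things that look like the channel, take the one that is farthest to the robot's left at the start.

How it is judged:
By the outcome, as a careful person would: the job done as asked, in the order asked, and still so for the second after the job is handed in, while the arm keeps its last pose, push and grip.
It also fails if it takes over 64 s, if anything falls off the work surface, if the arm or the gripper's body presses on something with over 40 N, if the wrist force passes 120 N, or if a joint passes its speed limit or range.

ROBOT

A 6-joint arm with a two-finger parallel gripper is mounted at the origin on the work surface. World frame = base frame: x ahead of the robot, y to its left, z up, the work surface at z = 0. Lengths are in m, angles in rad, forces in N, time in s.
With the tool pointing down it reaches from about 0.375 to 0.975 m from the base axis. Payload 3.8 kg.
Tool frame: the origin (TCP) lies midway between the tips of the shut fingers; the grasp point (between the pads) lies 19 mm behind it; z points along the fingers, y is the direction in which the jaws open and shut (so a half turn about z gives the same grasp; the last joint's range is limited). The gripper opens to 85 mm and grips with 20 to 120 N. Pads are 22 mm wide; open, the fingers measure 114 mm over their backs; the gripper's body (76 mm by 85 mm) begins 54 mm behind the grasp point. The pads swing forward as they close: fully open they stand 13 mm farther back than shut.
Start: joints at [-1.343, 0.264, 1.604, -0, 1.274, -0.037], TCP at [0.177, -0.651, 0.231] pointing down, gripper open.
Joint ranges: [-2.63, 2.63], [-0.94, 2.18], [0.31, 2.57], [-1.31, 4.45], [0, 2.66], [-2.55, 2.55]. Speed limits (rad/s): [2.57, 2.57, 3.14, 3.14, 3.14, 3.14].

INTERFACE

Orientations are given as a rotation vector (axis times angle).
In Python, from workcell import bot gives the robot as it stands.
- The arm moves only by the tool drive_tool, never from a script. Its argument "deltas" is a list of rows, each an object with "hand": the opening, from 0 (shut) to 1 (fully open); "offset": the shift along the world's x, y, z in cm, a list of three; "angular": the turn, a rotation vector about the world's x, y, z in degrees, a list of three. A call has 1 to 8 rows; each row is the pose to reach, as a shift and turn from the pose commanded when the call began; what a row does not reach only later rows make up. A row lasts 1/8 s, in which the tool goes at most 62.5 mm and 10.7 degrees, less where a joint would pass 70% of its speed; a pose out of reach is approached as far as the arm can. A call with a gripper value outside its range is refused whole. The fingers move at their own pace and stop on an object; "force" is the grip in N (left out, the last holds). Time passes only in rows, so rows that repeat a pose let the fingers close. It gives the time, the measured TCP pose, the force and the opening at its end, in the units of the state.
- bot.read_state(): the state, without advancing time (a new reading comes with each control period).
- bot.read_camera(name): name is "side" or "top" or "wrist"; returns a dict with "frame" (400x640x3 uint8, blue, green, red), "mtx" (3x3 intrinsics, pixels), "k1" (the pictures are not rectified: a ray, as slopes to the right and down, at radius r is drawn at 1 + k1 r^2 times it, then the intrinsics apply), "R" (3x3) and "t" (3): a world point X has camera coordinates R X + t. Camera axes: x right, y down, z forward; pixel columns grow to the right and rows downward; lengths in m; the calibration is good to about 2 mm. A picture is of the moment at which its call begins. There is no depth.
- bot.finish_job(): hands the job in, once; it reports no verdict.
The state is a dict: "time": time; "q": joint angles; "joint_vel": joint speeds; "joint_torque": joint torques, N m; "tool_pos": TCP position; "tcp_rot": TCP orientation; "wrist_force": force on the tool from outside, world axes, zero at the start; "torque": the same for the moment, N m; "width": opening from 0.0 (shut) to 1.0 (fully open).
Only numpy, scipy, OpenCV 4.12 (cv2) and the standard library are available. Lean on these libraries where they do the work, as an engineer would, in place of code of your own. Each camera call takes 0.05 s, during which the arm holds its last target. There are 200 camera calls.

## Working session

There is one attempt and no reset: what is moved stays moved. The work goes in short steps, Python scripts to look and compute and a tool call to move; the robot and the scene stay as the last step left them, time stands still between calls to the robot, and variables do not carry over. Pictures are saved under pics/ and viewed, about 8 in all and at most 12, crops included, and the job is handed in when it is done.

Besides the shell and the picture viewer there is one more tool, called after "Request:" by a JSON object that holds its "op" and its "data", one argument or row to a line. drive_tool: Moves the arm, as the interface text tells. Its arguments: {"type":"object","properties":{"deltas":{"type":"array"},"force":{"type":"number"}},"required":["deltas"]}

```bash
mkdir -p pics; ls; python3 - <<'E'
from workcell import bot
import cv2,numpy as np
s=bot.read_state(); print(s)
for n in("side","top"):
    c=bot.read_camera(n); cv2.imwrite(f"pics/{n}0.png",c["frame"]); print(n,c["mtx"].tolist(),c["k1"],(-c["R"].T@c["t"]).tolist(),c["R"].round(3).tolist())
E
```

```text
pics
{'time': 0.0, 'q': array([-1.34287287e+00,  2.64757249e-01,  1.60537287e+00, -1.86551831e-05,
        1.27371100e+00, -3.68954581e-02]), 'joint_vel': array([ 1.58922886e-03, -6.40535062e-04, -7.91607821e-04,  7.21592943e-04,
       -4.32748261e-04, -3.06172949e-05]), 'joint_torque': array([ 7.08844891e-04, -5.15109730e+01, -3.67318118e+01,  2.94877891e-04,
        1.30044058e-02,  1.37727031e-05]), 'tool_pos': array([ 0.1764999 , -0.65075478,  0.22995988]), 'tcp_rot': array([-3.11187515e+00, -4.14475398e-01,  3.64454742e-04]), 'wrist_force': array([-0.62830862, -0.09600609,  0.1127749 ]), 'torque': array([-0.03432447,  0.04248515,  0.00779414]), 'width': 0.9984833610981717}
side [[456.5362151656272, 0.0, 321.02214294216867], [0.0, 456.5362151656272, 199.79006802958898], [0.0, 0.0, 1.0]] -0.0710216845491682 [0.44696746875972804, -0.9977225192519034, 1.1295841774833775] [[0.989, -0.148, 0.004], [-0.103, -0.707, -0.699], [0.106, 0.691, -0.715]]
top [[470.48170840937075, 0.0, 318.62239574615126], [0.0, 470.48170840937075, 192.44887763590017], [0.0, 0.0, 1.0]] -0.0644416744532135 [0.28723596070216467, -0.04079028075647346, 1.7394497950538506] [[0.024, -1.0, 0.005], [-0.981, -0.025, -0.194], [0.194, -0.0, -0.981]]
```

```bash
python3 -c "
import cv2
for n in('side','top'):
    i=cv2.imread(f'pics/{n}0.png'); cv2.imwrite(f'pics/{n}0b.png',cv2.resize(i,(800,500),interpolation=cv2.INTER_CUBIC))"
```

```text
(no output)
```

View pics/top0.png

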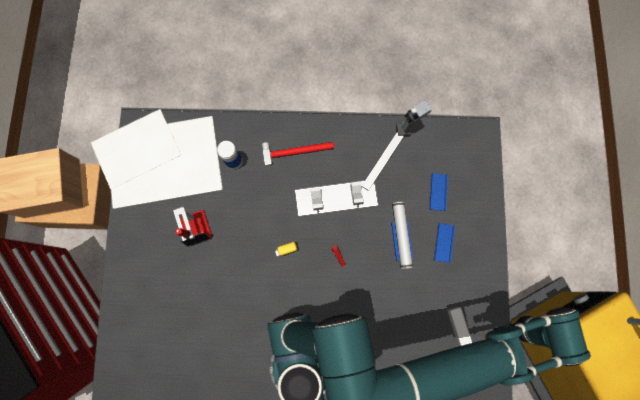

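View pics/side0.png

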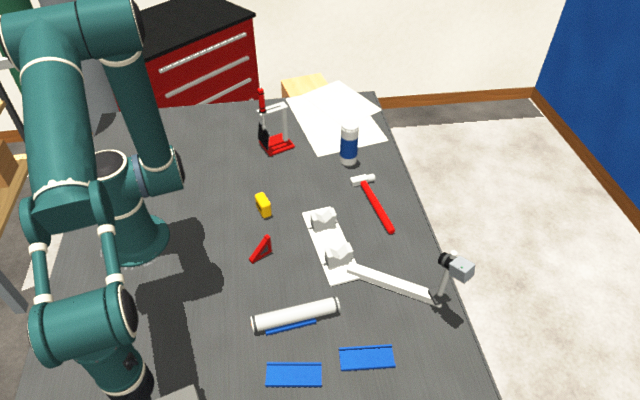

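Top view: tube at ~(402,235) on the leftmost blue channel, jig at ~(336,198) with camera at (420,110), mirror rack at ~(192,226). The side view agrees. Next I'll zoom in on the jig, tube and rack.

```bash
cat > h.py <<'E'
import cv2,numpy as np
from scipy.spatial.transform import Rotation as Ro
from scipy.optimize import least_squares
def uv(c,X):
    X=np.asarray(X,float).reshape(-1,3)
    return cv2.projectPoints(X,cv2.Rodrigues(c["R"])[0],c["t"],c["mtx"],np.array([c["k1"],0,0,0.]))[0][:,0]
def on(c,p,z):
    p=np.asarray(p,float).reshape(-1,1,2)
    s=cv2.undistortPoints(p,c["mtx"],np.array([c["k1"],0,0,0.]))[:,0]
    d=np.c_[s,np.ones(len(s))]@c["R"]; o=-c["R"].T@c["t"]
    return o+d*((z-o[2])/d[:,2])[:,None]
def crop(c,x0,y0,w,h,k,name):
    cv2.imwrite(name,cv2.resize(c["frame"][y0:y0+h,x0:x0+w],None,fx=k,fy=k,interpolation=cv2.INTER_CUBIC))
E
python3 - <<'E'
from h import *; from workcell import bot; import pickle
T=bot.read_camera("top");S=bot.read_camera("side"); pickle.dump((T,S),open("c0.pkl","wb"))
a=cv2.resize(T["frame"][170:280,285:445],None,fx=5,fy=5,interpolation=cv2.INTER_CUBIC)
cv2.imwrite("pics/a1.png",a)
b=cv2.resize(T["frame"][195:255,160:225],None,fx=6,fy=6,interpolation=cv2.INTER_CUBIC)
d=cv2.resize(S["frame"][80:165,245:305],None,fx=6,fy=6,interpolation=cv2.INTER_CUBIC)
e=np.zeros((510,750,3),np.uint8); e[:360,:390]=b; e[:,390:]=d; cv2.imwrite("pics/a2.png",e)
print(on(T,[[402,235],[336,198],[205,225]],0).round(3))
E
```

```text
[[ 0.479 -0.354  0.   ]
 [ 0.612 -0.107  0.   ]
 [ 0.498  0.38   0.   ]]
```

View pics/a1.png

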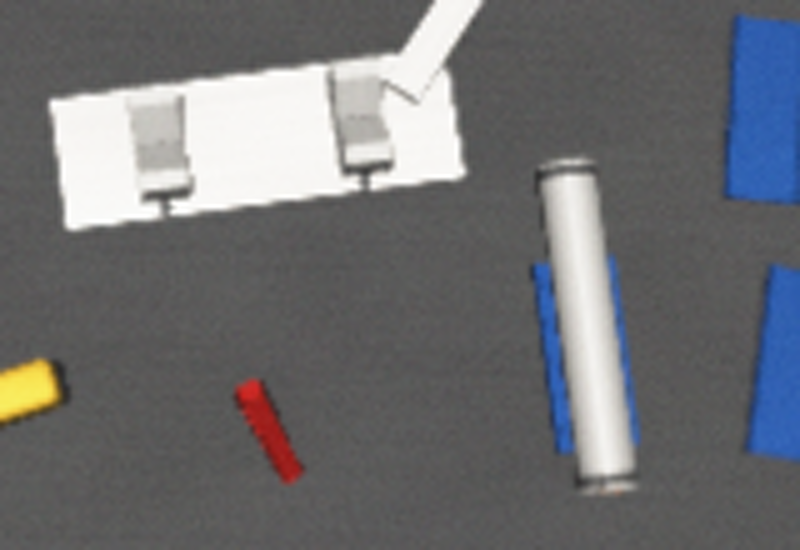

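View pics/a2.png

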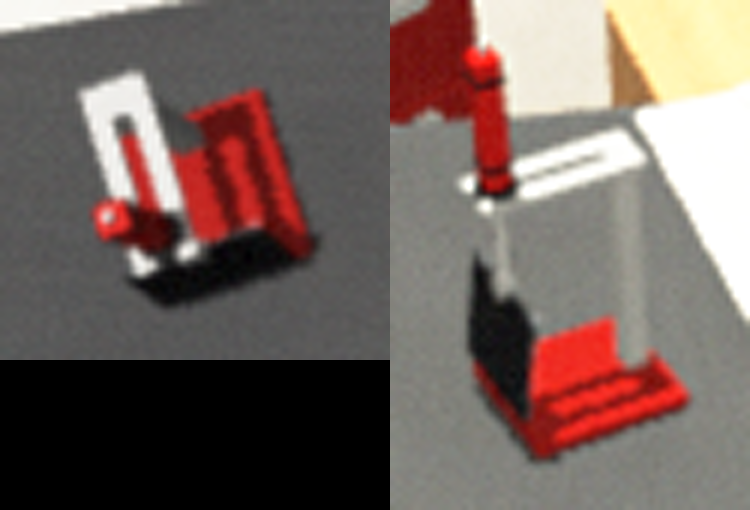

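Zoomed: jig plate corners in crop at (50,100), (68,230), (466,178); tube ends at (568,165) and (608,485). In the second crop the mirror handle top is at (112,218), fork tips at (165,258) and fork rear at (112,80). In the side crop the handle top is at (92,52) and the collar at (105,187).

```bash
python3 - <<'E'
from h import *; import pickle
T,S=pickle.load(open("c0.pkl","rb"))
def px(p,s,o): return (np.array(p,float)+.5)/s-.5+np.array(o)
g=px([[50,100],[68,230],[466,178]],5,(285,170))
G=on(T,g,.012); print("plate",G.round(4), np.linalg.norm(G[0]-G[1]),np.linalg.norm(G[2]-G[1]))
# local: top-left = (+x,+y), bottom-left(-x,+y), bottom-right(-x,-y)
L=np.array([[.05,.15],[-.05,.15],[-.05,-.15]])
f=lambda p:(np.c_[p[0]+np.cos(p[2])*L[:,0]-np.sin(p[2])*L[:,1],p[1]+np.sin(p[2])*L[:,0]+np.cos(p[2])*L[:,1]]-G[:,:2]).ravel()
r=least_squares(f,[.6,-.1,0]);print("jig",r.x.round(4),r.fun.round(4))
t=on(T,px([[568,165],[608,487]],5,(285,170)),.03);print("tube",t.round(4),t.mean(0),np.linalg.norm(t[0]-t[1]),np.degrees(np.arctan2(*(t[0]-t[1])[[1,0]])))
ch=on(T,px([[535,263],[560,452],[612,257],[637,440]],5,(285,170)),.012);print("channel",ch.round(4),ch.mean(0))
h=on(T,px([[112,218]],6,(160,195)),.269);hs=on(S,px([[92,52]],6,(245,80)),.269);cs=on(S,px([[105,187]],6,(245,80)),.177)
print("handle",h,hs,cs)
fk=on(T,px([[165,258],[112,80]],6,(160,195)),.175);fs=on(S,px([[85,196],[243,142]],6,(245,80)),.175)
for k in(fk,fs):print("fork",k.round(4),np.degrees(np.arctan2(*(k[1]-k[0])[[1,0]])),np.linalg.norm(k[1]-k[0]))
E
```

```text
plate [[ 0.6382  0.0494  0.012 ]
 [ 0.5402  0.0328  0.012 ]
 [ 0.5867 -0.2626  0.012 ]] 0.09939716857224523 0.29899912914884424
jig [ 0.6126 -0.1069  0.1578] [ 0.0003 -0.0004 -0.0005  0.0006  0.0002 -0.0003]
tube [[ 0.5952 -0.3359  0.03  ]
 [ 0.3598 -0.3634  0.03  ]] [ 0.47749518 -0.34965806  0.03      ] 0.2369182339830964 6.646153331507394
channel [[ 0.524  -0.3139  0.012 ]
 [ 0.3852 -0.3317  0.012 ]
 [ 0.5298 -0.3713  0.012 ]
 [ 0.3952 -0.3884  0.012 ]] [ 0.45856164 -0.35134295  0.012     ]
handle [[0.44394195 0.39825691 0.269     ]] [[0.44465956 0.40345996 0.269     ]] [[0.44424134 0.40041672 0.177     ]]
fork [[0.4325 0.3948 0.175 ]
 [0.5319 0.4326 0.175 ]] 20.82485029404996 0.1064019226175622
fork [[0.4318 0.3957 0.175 ]
 [0.5313 0.4393 0.175 ]] 23.63725507549507 0.1086807752445054
```

Request:
{"op": "drive_tool", "data": {
  "deltas": [
    {"hand": 1, "offset": [30.1, 30.1, -6], "angular": [0, 0, -8.5]},
    {"hand": 1, "offset": [30.1, 30.1, -6], "angular": [0, 0, -8.5]},
    {"hand": 1, "offset": [30.1, 30.1, -6], "angular": [0, 0, -8.5]},
    {"hand": 1, "offset": [30.1, 30.1, -6], "angular": [0, 0, -8.5]},
    {"hand": 1, "offset": [30.1, 30.1, -6], "angular": [0, 0, -8.5]},
    {"hand": 1, "offset": [30.1, 30.1, -6], "angular": [0, 0, -8.5]},
    {"hand": 1, "offset": [30.1, 30.1, -6], "angular": [0, 0, -8.5]},
    {"hand": 1, "offset": [30.1, 30.1, -6], "angular": [0, 0, -8.5]}
  ],
  "force": 60
}}

```text
time: 1.2
tool_pos: [0.4795, -0.3471, 0.1703]
tcp_rot: [-3.134, -0.191, 0.001]
wrist_force: [0.2, -0.7, -0.8]
width: 1.001
```

```bash
python3 - <<'E'
from h import *; from workcell import bot; import pickle
W=bot.read_camera("wrist"); s=bot.read_state(); print(s["time"],s["tool_pos"],s["tcp_rot"],s["q"])
pickle.dump(W,open("w1.pkl","wb")); cv2.imwrite("pics/w1.png",W["frame"])
a=np.radians(6.65);d=np.array([np.cos(a),np.sin(a),0]);c=np.array([.4775,-.35,.025])
print("pred ends",uv(W,[c+.12*d,c-.12*d,c]).round(0))
E
```

```text
1.25 [ 0.47840661 -0.34880691  0.17064892] [-3.13530111e+00 -1.88636006e-01  1.69047098e-03] [-6.71908864e-01  1.54599641e-01  1.85016875e+00 -2.83193301e-04
  1.13804036e+00  7.78820869e-01]
pred ends [[324.  62.]
 [322. 290.]
 [323. 190.]]
```

View pics/w1.png

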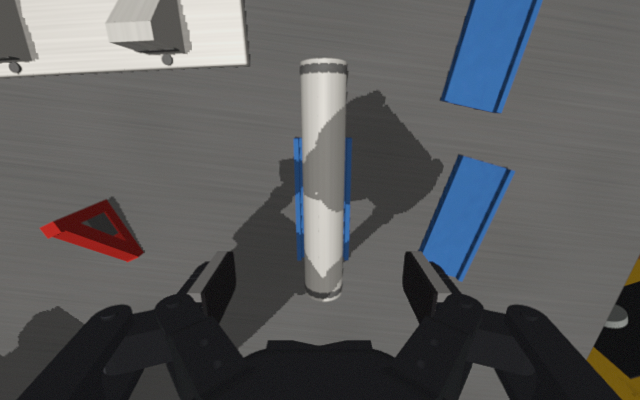

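The wrist view shows the tube straight up the image, ends at ~(324,64) and ~(323,293). That matches the prediction of (324,62)/(322,290), and it is centred between the fingers. I'll descend and grip.

Request:
{"op": "drive_tool", "data": {
  "deltas": [
    {"hand": 1, "offset": [0, 0, -6], "angular": [0, 0, 0]},
    {"hand": 1, "offset": [0, 0, -10], "angular": [0, 0, 0]},
    {"hand": 1, "offset": [0, 0, -13], "angular": [0, 0, 0]},
    {"hand": 1, "offset": [0, 0, -15.5], "angular": [0, 0, 0]},
    {"hand": 1, "offset": [0, 0, -15.5], "angular": [0, 0, 0]},
    {"hand": 0, "offset": [0, 0, -15.5], "angular": [0, 0, 0]},
    {"hand": 0, "offset": [0, 0, -15.5], "angular": [0, 0, 0]},
    {"hand": 0, "offset": [0, 0, -15.5], "angular": [0, 0, 0]}
  ],
  "force": 70
}}

```text
time: 2.25
tool_pos: [0.4788, -0.3516, 0.0184]
tcp_rot: [3.134, 0.183, 0.004]
wrist_force: [-1.0, 0.6, 4.8]
width: 0.471
```

Request:
{"op": "drive_tool", "data": {
  "deltas": [
    {"hand": 0, "offset": [0, 0, 0], "angular": [0, 0, 0]},
    {"hand": 0, "offset": [0, 0, 0], "angular": [0, 0, 0]},
    {"hand": 0, "offset": [0, 0, 0], "angular": [0, 0, 0]},
    {"hand": 0, "offset": [0, 0, 0], "angular": [0, 0, 0]}
  ]
}}

```text
time: 2.75
tool_pos: [0.4788, -0.3516, 0.0184]
tcp_rot: [3.134, 0.183, 0.004]
wrist_force: [-1.0, -0.6, 6.6]
width: 0.468
```

Request:
{"op": "drive_tool", "data": {
  "deltas": [
    {"hand": 0, "offset": [0, 0, 0.5], "angular": [0, 0, 0]},
    {"hand": 0, "offset": [0, 0, 1.5], "angular": [0, 0, 0]},
    {"hand": 0, "offset": [0, 0, 3], "angular": [0, 0, 0]},
    {"hand": 0, "offset": [0, 0, 5], "angular": [0, 0, 0]},
    {"hand": 0, "offset": [0, 0, 5], "angular": [0, 0, 0]},
    {"hand": 0, "offset": [0, 0, 5], "angular": [0, 0, 0]}
  ]
}}

```text
time: 3.5
tool_pos: [0.4777, -0.3505, 0.0667]
tcp_rot: [3.136, 0.183, 0.001]
wrist_force: [-0.1, -0.3, -4.3]
width: 0.469
```

```bash
python3 - <<'E'
from h import *; from workcell import bot
W=bot.read_camera("wrist"); s=bot.read_state(); print(s["time"],s["tool_pos"],s["tcp_rot"],s["wrist_force"],s["torque"],s["width"])
S=bot.read_camera("side")
a=cv2.resize(S["frame"][265:365,215:375],None,fx=4,fy=4,interpolation=cv2.INTER_CUBIC)
o=np.zeros((400,800,3),np.uint8);o[:,:640]=a; 
b=cv2.resize(W["frame"],(480,300)); v=np.zeros((600,640,3),np.uint8); v[:300,:480]=b; v[300:,:480]=cv2.resize(a,(480,300)); cv2.imwrite("pics/g1.png",v)
E
```

```text
3.55 [ 0.47725644 -0.35018113  0.065965  ] [-3.13578292e+00 -1.82783968e-01  9.17775095e-04] [-0.53221998 -0.43185562 -4.06545599] [ 0.03149472  0.04364265 -0.02093986] 0.46552616647030737
```

View pics/g1.png

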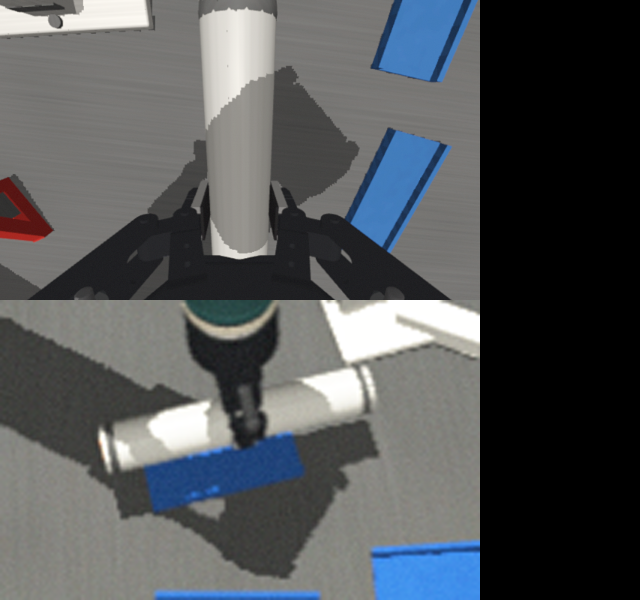

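Tube is held, level and balanced in both halves (4 N, about 0.42 kg), clear of the channel. Next I'll carry it over the jig.

Request:
{"op": "drive_tool", "data": {
  "deltas": [
    {"hand": 0, "offset": [0, 0, 5], "angular": [0, 0, 0]},
    {"hand": 0, "offset": [2, 4, 9], "angular": [0, 0, 10]},
    {"hand": 0, "offset": [4, 7.5, 9], "angular": [0, 0, 20]},
    {"hand": 0, "offset": [6, 11, 9], "angular": [0, 0, 30]},
    {"hand": 0, "offset": [8, 14.5, 9], "angular": [0, 0, 40]},
    {"hand": 0, "offset": [10, 18, 9], "angular": [0, 0, 50]},
    {"hand": 0, "offset": [12, 21.5, 9], "angular": [0, 0, 60]},
    {"hand": 0, "offset": [13.5, 24.4, 9], "angular": [0, 0, 70]}
  ]
}}

```text
time: 4.6
tool_pos: [0.6127, -0.1048, 0.1551]
tcp_rot: [-2.457, -1.956, 0.002]
wrist_force: [-0.1, -1.0, -3.9]
width: 0.468
```

Request:
{"op": "drive_tool", "data": {
  "deltas": [
    {"hand": 0, "offset": [0, 0, 0], "angular": [0, 0, 10]},
    {"hand": 0, "offset": [0, 0, 0], "angular": [0, 0, 20]},
    {"hand": 0, "offset": [0, 0, 0], "angular": [0, 0, 22.3]},
    {"hand": 0, "offset": [0, 0, 0], "angular": [0, 0, 22.3]},
    {"hand": 0, "offset": [0, 0, 0], "angular": [0, 0, 22.3]}
  ]
}}

```text
time: 5.22
tool_pos: [0.6123, -0.1064, 0.1556]
tcp_rot: [-2.041, -2.387, 0.001]
wrist_force: [-0.2, 0.5, -4.8]
width: 0.468
```

```bash
python3 - <<'E'
from h import *; from workcell import bot; import pickle
W=bot.read_camera("wrist");T=bot.read_camera("top");S=bot.read_camera("side"); s=bot.read_state(); print(s["time"],s["tool_pos"],s["tcp_rot"],s["wrist_force"],s["q"])
pickle.dump((W,T,S,s),open("p2.pkl","wb"))
p=s["tool_pos"];R=Ro.from_rotvec(s["tcp_rot"]).as_matrix();print("R",R.round(3).tolist())
a=-R[:,0]*np.sign(-R[1,0])*-1; ax=R[:,0]*np.sign(R[1,0]); c=p+[0,0,.0066]
print("axis",np.degrees(np.arctan2(ax[1],ax[0])))
for C,o,n in((W,(0,0),"W"),(T,(295,160),"T"),(S,(275,195),"S")): print(n,(uv(C,[c+.12*ax,c-.12*ax])).round(1))
v=np.zeros((600,800,3),np.uint8)
v[:300,:480]=cv2.resize(W["frame"],(480,300))
v[300:,:400]=cv2.resize(T["frame"][150:225,290:390],(400,300),interpolation=cv2.INTER_CUBIC)
v[300:,400:]=cv2.resize(S["frame"][190:290,290:424],(400,300),interpolation=cv2.INTER_CUBIC)
cv2.imwrite("pics/p2.png",v)
E
```

```text
5.375 [ 0.61251455 -0.10650529  0.15606458] [-2.04118058e+00 -2.38768047e+00  2.85244710e-04] [ 0.19846429 -0.10222186 -4.18599247] [-2.12224917e-01  2.20831072e-01  1.80009054e+00  4.61196046e-06
  1.12106098e+00 -3.68382419e-01]
R [[-0.156, 0.988, -0.0], [0.988, 0.156, 0.0], [0.0, -0.0, -1.0]]
axis 98.94704939570236
W [[318.5  -1.2]
 [318.9 426.6]]
T [[303.1 193.7]
 [372.5 184.8]]
S [[318.4 182.5]
 [344.4 240.4]]
```

View pics/p2.png

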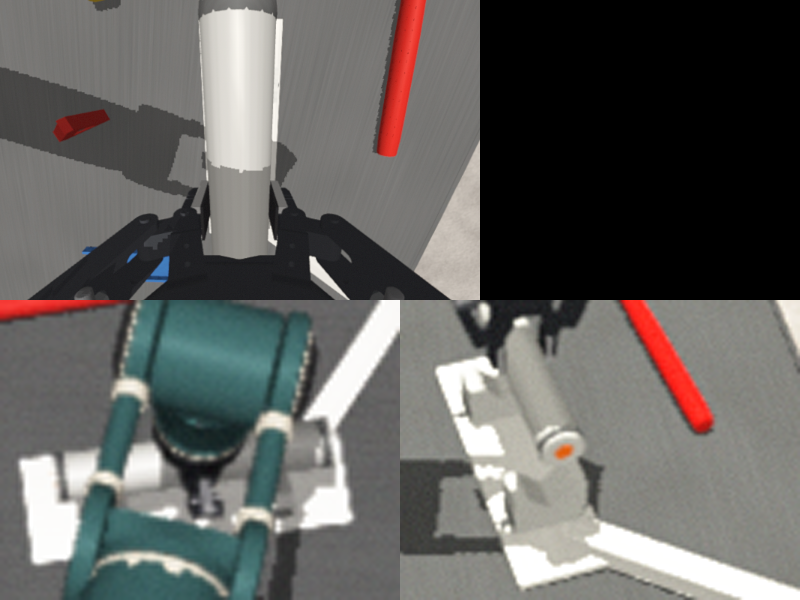

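Side crop shows the near dot at full-frame (344.6,240.7) against a predicted (344.4,240.4), so the tube centre sits at the TCP and is over the jig. I'll lower it gently.

Request:
{"op": "drive_tool", "data": {
  "deltas": [
    {"hand": 0, "offset": [0, 0, -3], "angular": [0, 0, 0]},
    {"hand": 0, "offset": [0, 0, -5.5], "angular": [0, 0, 0]},
    {"hand": 0, "offset": [0, 0, -7.2], "angular": [0, 0, 0]},
    {"hand": 0, "offset": [0, 0, -7.9], "angular": [0, 0, 0]},
    {"hand": 0, "offset": [0, 0, -8.3], "angular": [0, 0, 0]},
    {"hand": 0, "offset": [0, 0, -8.6], "angular": [0, 0, 0]},
    {"hand": 0, "offset": [0, 0, -8.7], "angular": [0, 0, 0]},
    {"hand": 0, "offset": [0, 0, -8.7], "angular": [0, 0, 0]}
  ]
}}

```text
time: 6.38
tool_pos: [0.613, -0.1065, 0.0698]
tcp_rot: [2.04, 2.388, 0.001]
wrist_force: [-0.0, 0.6, -4.8]
width: 0.469
```

Request:
{"op": "drive_tool", "data": {
  "deltas": [
    {"hand": 0, "offset": [0, 0, -0.1], "angular": [0, 0, 0]},
    {"hand": 0, "offset": [0, 0, -0.2], "angular": [0, 0, 0]},
    {"hand": 0, "offset": [0, 0, -0.3], "angular": [0, 0, 0]},
    {"hand": 0, "offset": [0, 0, -0.3], "angular": [0, 0, 0]},
    {"hand": 0, "offset": [0, 0, -0.3], "angular": [0, 0, 0]}
  ]
}}

```text
time: 7.0
tool_pos: [0.613, -0.1065, 0.0665]
tcp_rot: [2.041, 2.388, 0.001]
wrist_force: [0.6, 0.0, -3.6]
width: 0.467
```

Request:
{"op": "drive_tool", "data": {
  "deltas": [
    {"hand": 0, "offset": [0, 0, -0.05], "angular": [0, 0, 0]},
    {"hand": 0, "offset": [0, 0, -0.1], "angular": [0, 0, 0]},
    {"hand": 0, "offset": [0, 0, -0.15], "angular": [0, 0, 0]},
    {"hand": 0, "offset": [0, 0, -0.15], "angular": [0, 0, 0]}
  ]
}}

```text
time: 7.5
tool_pos: [0.6137, -0.1065, 0.0657]
tcp_rot: [2.04, 2.387, 0.002]
wrist_force: [1.4, 0.9, 3.7]
width: 0.465
```

Request:
{"op": "drive_tool", "data": {
  "deltas": [
    {"hand": 0, "offset": [0, 0, -0.05], "angular": [0, 0, 0]},
    {"hand": 0, "offset": [0, 0, -0.1], "angular": [0, 0, 0]},
    {"hand": 0, "offset": [0, 0, -0.1], "angular": [0, 0, 0]}
  ]
}}

```text
time: 7.88
tool_pos: [0.6139, -0.1065, 0.0655]
tcp_rot: [2.04, 2.386, 0.002]
wrist_force: [1.1, 2.0, 7.7]
width: 0.471
```

Contact at z≈0.0655 as expected, with the weight now carried by the V-blocks. I'll release and withdraw upwards.

Request:
{"op": "drive_tool", "data": {
  "deltas": [
    {"hand": 0.6, "offset": [0, 0, 0.05], "angular": [0, 0, 0]},
    {"hand": 0.8, "offset": [0, 0, 0.05], "angular": [0, 0, 0]},
    {"hand": 1, "offset": [0, 0, 0.05], "angular": [0, 0, 0]},
    {"hand": 1, "offset": [0, 0, 0.05], "angular": [0, 0, 0]},
    {"hand": 1, "offset": [0, 0, 2], "angular": [0, 0, 0]},
    {"hand": 1, "offset": [0, 0, 6], "angular": [0, 0, 0]},
    {"hand": 1, "offset": [0, 0, 12], "angular": [0, 0, 0]},
    {"hand": 1, "offset": [0, 0, 18], "angular": [0, 0, 0]}
  ]
}}

```text
time: 8.88
tool_pos: [0.6125, -0.1065, 0.2469]
tcp_rot: [2.04, 2.388, 0.001]
wrist_force: [0.7, 0.1, -0.1]
width: 1.003
```

```bash
python3 - <<'E'
from workcell import bot
s=bot.read_state(); print(s["time"],s["tool_pos"],s["tcp_rot"],s["wrist_force"],s["q"],s["width"])
E
```

```text
8.875 [ 0.61251708 -0.10645909  0.24688704] [2.04027231e+00 2.38771979e+00 6.87450384e-04] [ 0.69847102  0.06469991 -0.11831983] [-2.12123968e-01  1.54245562e-01  1.70634205e+00 -4.67289445e-05
  1.28000049e+00 -3.68721997e-01] 1.0027808123550006
```

Request:
{"op": "drive_tool", "data": {
  "deltas": [
    {"hand": 1, "offset": [0, 4, 6], "angular": [0, 0, 0]},
    {"hand": 1, "offset": [-2, 9, 11], "angular": [0, 0, 2]},
    {"hand": 1, "offset": [-4, 14, 13], "angular": [0, 0, 4]},
    {"hand": 1, "offset": [-6, 19.5, 13], "angular": [0, 0, 6]},
    {"hand": 1, "offset": [-8, 25, 13], "angular": [0, 0, 8]},
    {"hand": 1, "offset": [-10, 30.5, 13], "angular": [0, 0, 10]},
    {"hand": 1, "offset": [-12, 36, 13], "angular": [0, 0, 12]},
    {"hand": 1, "offset": [-14, 41.5, 13], "angular": [0, 0, 13]}
  ]
}}

```text
time: 9.88
tool_pos: [0.4716, 0.3102, 0.3758]
tcp_rot: [1.756, 2.604, 0.004]
wrist_force: [0.2, 0.2, 0.1]
width: 0.999
```

Request:
{"op": "drive_tool", "data": {
  "deltas": [
    {"hand": 1, "offset": [-2, 5.5, 0], "angular": [0, 0, 0]},
    {"hand": 1, "offset": [-2.8, 9.2, 0], "angular": [0, 0, 0]},
    {"hand": 1, "offset": [-2.8, 9.2, 0], "angular": [0, 0, 0]},
    {"hand": 1, "offset": [-2.8, 9.2, 0], "angular": [0, 0, 0]}
  ]
}}

```text
time: 10.38
tool_pos: [0.4447, 0.4001, 0.3748]
tcp_rot: [1.756, 2.604, 0.001]
wrist_force: [-0.5, -0.5, 0.1]
width: 0.998
```

```bash
python3 - <<'E'
from h import *; from workcell import bot; import pickle
W=bot.read_camera("wrist");T=bot.read_camera("top");S=bot.read_camera("side"); s=bot.read_state(); print(s["time"],s["tool_pos"],s["tcp_rot"],s["q"])
pickle.dump((W,T,S,s),open("p3.pkl","wb"))
print("mirror handle top/collar/fork pred",uv(W,[[.444,.4005,.269],[.444,.4005,.179]]).round(0))
j=lambda x,y,z:np.array([.6126+np.cos(.1578)*x-np.sin(.1578)*y,-.1069+np.sin(.1578)*x+np.cos(.1578)*y,z])
for C,n in((T,"T"),(S,"S")): print(n,uv(C,[j(0,.12,.072),j(0,-.12,.072)]).round(1))
v=np.zeros((600,800,3),np.uint8)
v[:325,:520]=cv2.resize(W["frame"],(520,325))
v[325:,:400]=cv2.resize(T["frame"][155:225,290:390],(400,275),interpolation=cv2.INTER_CUBIC)
v[325:,400:]=cv2.resize(S["frame"][190:280,290:424],(400,275),interpolation=cv2.INTER_CUBIC)
cv2.imwrite("pics/p3.png",v)
E
```

```text
10.525 [0.44514676 0.39936971 0.37439465] [1.75919419e+00 2.60229831e+00 7.54627748e-04] [ 6.89775180e-01  6.36779285e-02  1.57653319e+00 -3.05114542e-04
  1.50079094e+00  3.07894159e-01]
mirror handle top/collar/fork pred [[318. 199.]
 [318. 177.]]
T [[303.9 198.6]
 [369.7 190. ]]
S [[318.4 203.1]
 [343.2 260.5]]
```

View pics/p3.png

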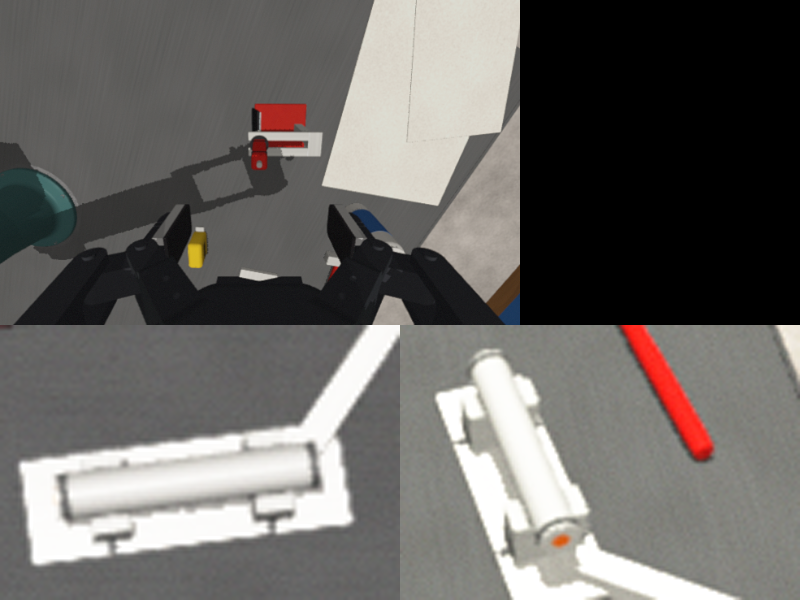

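Tube is seated: the near dot is at (343.6,260.4) against a predicted (343.2,260.5), level and centred in both Vs. The wrist view has the handle at (318.8,200.6), predicted (318,199), and the fork is parallel to the jaws within ~1°. I'll grip the handle now.

Request:
{"op": "drive_tool", "data": {
  "deltas": [
    {"hand": 1, "offset": [0, 0, -5], "angular": [0, 0, 1]},
    {"hand": 1, "offset": [0, 0, -10], "angular": [0, 0, 1]},
    {"hand": 1, "offset": [0, 0, -14], "angular": [0, 0, 1]},
    {"hand": 1, "offset": [0, 0, -16.6], "angular": [0, 0, 1]},
    {"hand": 1, "offset": [0, 0, -16.6], "angular": [0, 0, 1]},
    {"hand": 0, "offset": [0, 0, -16.6], "angular": [0, 0, 1]},
    {"hand": 0, "offset": [0, 0, -16.6], "angular": [0, 0, 1]},
    {"hand": 0, "offset": [0, 0, -16.6], "angular": [0, 0, 1]}
  ],
  "force": 50
}}

```text
time: 11.52
tool_pos: [0.4454, 0.401, 0.2094]
tcp_rot: [1.734, 2.619, 0.004]
wrist_force: [-1.2, 1.0, 0.2]
width: 0.378
```

Request:
{"op": "drive_tool", "data": {
  "deltas": [
    {"hand": 0, "offset": [0, 0, 0], "angular": [0, 0, 0]},
    {"hand": 0, "offset": [0, 0, 0], "angular": [0, 0, 0]},
    {"hand": 0, "offset": [0, 0, 0], "angular": [0, 0, 0]},
    {"hand": 0, "offset": [0, 0, 0], "angular": [0, 0, 0]}
  ]
}}

```text
time: 12.02
tool_pos: [0.4449, 0.4008, 0.2089]
tcp_rot: [1.734, 2.619, 0.002]
wrist_force: [-1.8, -1.1, 5.8]
width: 0.203
```

Request:
{"op": "drive_tool", "data": {
  "deltas": [
    {"hand": 0, "offset": [0, 0, 0.6], "angular": [0, 0, 0]},
    {"hand": 0, "offset": [0, 0, 1.2], "angular": [0, 0, 0]},
    {"hand": 0, "offset": [0, 0, 1.2], "angular": [0, 0, 0]},
    {"hand": 0, "offset": [-1.4, -0.6, 1.2], "angular": [0, 0, 0]},
    {"hand": 0, "offset": [-3.7, -1.6, 1.2], "angular": [0, 0, 0]},
    {"hand": 0, "offset": [-6.4, -2.7, 1.2], "angular": [0, 0, 0]},
    {"hand": 0, "offset": [-7.4, -3.1, 1.2], "angular": [0, 0, 0]},
    {"hand": 0, "offset": [-7.4, -3.1, 1.2], "angular": [0, 0, 0]}
  ]
}}

```text
time: 13.02
tool_pos: [0.37, 0.3693, 0.2198]
tcp_rot: [1.734, 2.62, 0.001]
wrist_force: [0.3, -0.2, -1.5]
width: 0.202
```

```bash
python3 - <<'E'
from workcell import bot
s=bot.read_state(); print(s["time"],s["tool_pos"],s["tcp_rot"],s["wrist_force"],s["q"],s["width"])
E
```

```text
13.025 [0.37000757 0.3693158  0.21981931] [1.73363291e+00 2.61974196e+00 6.21658580e-04] [ 0.2525775  -0.1893581  -1.49400914] [ 7.36859711e-01 -1.77368111e-02  1.93991914e+00 -7.22579272e-05
  1.21898464e+00  3.35280238e-01] 0.20232809307877195
```

Request:
{"op": "drive_tool", "data": {
  "deltas": [
    {"hand": 0, "offset": [-1, -2, 5], "angular": [0, 0, 0]},
    {"hand": 0, "offset": [-1, -4, 9], "angular": [0, 0, -9]},
    {"hand": 0, "offset": [2, -8, 9], "angular": [0, 0, -19]},
    {"hand": 0, "offset": [6, -12, 9], "angular": [0, 0, -29]},
    {"hand": 0, "offset": [10, -16, 9], "angular": [0, 0, -39]},
    {"hand": 0, "offset": [14, -19, 9], "angular": [0, 0, -49]},
    {"hand": 0, "offset": [18, -22, 9], "angular": [0, 0, -59]},
    {"hand": 0, "offset": [20.5, -24.5, 9], "angular": [0, 0, -69]}
  ]
}}

```text
time: 14.02
tool_pos: [0.5783, 0.1228, 0.3095]
tcp_rot: [2.917, 1.165, 0.001]
wrist_force: [0.3, -0.0, -1.4]
width: 0.204
```

Request:
{"op": "drive_tool", "data": {
  "deltas": [
    {"hand": 0, "offset": [0, 0, 0], "angular": [0, 0, -10]},
    {"hand": 0, "offset": [0, 0, 0], "angular": [0, 0, -20]},
    {"hand": 0, "offset": [0, 0, 0], "angular": [0, 0, -23.6]},
    {"hand": 0, "offset": [0, 0, 0], "angular": [0, 0, -23.6]},
    {"hand": 0, "offset": [0, 0, 0], "angular": [0, 0, -23.6]}
  ]
}}

```text
time: 14.65
tool_pos: [0.5761, 0.1244, 0.3097]
tcp_rot: [3.092, 0.557, 0.0]
wrist_force: [0.4, -0.2, -1.6]
width: 0.198
```

```bash
cat >> h.py <<'E'
def glass(p,rv,th,roll=0):
    "mirror pose from tool pose; returns glass mid, R(head) and origin"
    R=Ro.from_rotvec(rv).as_matrix()   # mirror x=+-tool y, z=-tool z
    mx=R[:,1]; mz=-R[:,2]; my=np.cross(mz,mx); M=np.c_[mx,my,mz]@Ro.from_euler("x",roll).as_matrix()
    o=p+M[:,2]*.0151; H=M@Ro.from_euler("y",th).as_matrix()
    return o+M@[0,0,-.115]+H@[.004,0,-.045],H,o
yaw=.1578
J=lambda x,y,z:np.array([.6126+np.cos(yaw)*x-np.sin(yaw)*y,-.1069+np.sin(yaw)*x+np.cos(yaw)*y,z])
E
python3 - <<'E'
from h import *; from workcell import bot; import pickle
S=bot.read_camera("side"); T=bot.read_camera("top");s=bot.read_state(); print(s["time"],s["tool_pos"],s["tcp_rot"],s["wrist_force"],s["q"])
pickle.dump((S,T,s),open("p4.pkl","wb"))
print("tape",on(T,[287,249],.06))
for th in(-.25,0,.25):
    g,H,o=glass(s["tool_pos"],s["tcp_rot"],th)
    print(th,g.round(4),"n",H[:,0].round(3),"frame uv",uv(S,[g+H@[0,a*.043,b*.038] for a,b in((-1,1),(1,1),(1,-1),(-1,-1))]).round(1).tolist())
u=uv(S,g)[0].astype(int);print(u)
x0,y0=u[0]-40,u[1]-50; print("crop",x0,y0)
crop(S,x0,y0,80,100,6,"pics/m1.png")
E
```

```text
14.75 [0.57587574 0.12450889 0.30974377] [3.09183955e+00 5.56601307e-01 1.41882772e-04] [ 0.82255172  0.51765521 -0.42908302] [ 1.70686225e-01  6.31427453e-02  1.69231071e+00 -5.23561787e-05
  1.38604848e+00  1.38526231e+00]
tape [[0.41216023 0.06666795 0.06      ]]
-0.25 [0.5811 0.1104 0.1672] n [ 0.338 -0.908  0.247] frame uv [[296.4, 154.7], [320.4, 146.4], [323.1, 167.1], [299.8, 175.6]]
0 [0.5773 0.1208 0.1648] n [ 0.349 -0.937  0.   ] frame uv [[296.2, 154.7], [320.2, 146.5], [320.1, 164.3], [297.0, 172.7]]
0.25 [0.5734 0.1313 0.1653] n [ 0.338 -0.908 -0.247] frame uv [[296.0, 154.6], [319.9, 146.3], [317.1, 160.4], [294.2, 168.6]]
[306 157]
crop 266 107
```

View pics/m1.png

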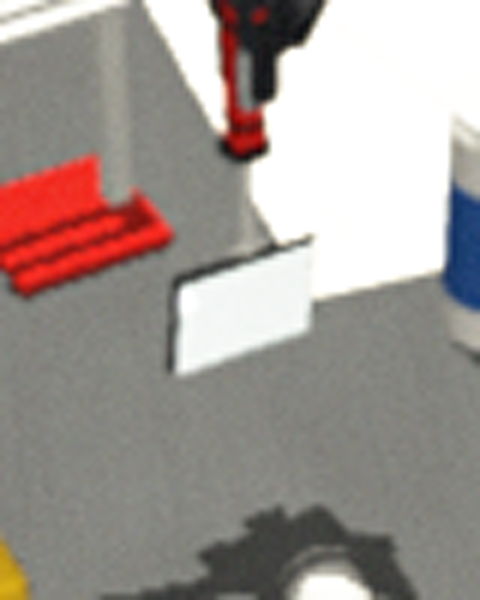

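Side crop shows the glass facing the camera, with frame corners at about (294.4,152.7), (317.7,145.9), (317.6,161.6), (294.6,169.1) full-frame. That gives a small positive head angle, 0.03–0.13 rad. The wrist and top views look down the head edge-on, which should measure it better.

```bash
python3 - <<'E'
from h import *; from workcell import bot; import pickle
S,T,s=pickle.load(open("p4.pkl","rb"))
W=bot.read_camera("wrist"); s=bot.read_state(); pickle.dump((W,T,S,s),open("p5.pkl","wb"))
print(W["mtx"][0,0],s["tool_pos"],s["tcp_rot"])
for C,n in((W,"W"),(T,"T")):
  for th in(0,.12):
    g,H,o=glass(s["tool_pos"],s["tcp_rot"],th)
    print(n,th,"frame uv",uv(C,[g+H@[0,a*.043,b*.038] for a,b in((-1,1),(1,1),(1,-1),(-1,-1))]).round(1).tolist())
print("collar",[uv(C,o-H[:,2]*.047).round(1).tolist() for C in(W,T,S)])
v=np.zeros((600,800,3),np.uint8)
v[:,:640]=cv2.resize(W["frame"][60:360,160:480],(640,600),interpolation=cv2.INTER_CUBIC)
u=uv(T,g)[0].astype(int);print(u)
v[:160,640:]=cv2.resize(T["frame"][u[1]-20:u[1]+20,u[0]-20:u[0]+20],(160,160),interpolation=cv2.INTER_CUBIC)
cv2.imwrite("pics/m2.png",v)
E
```

```text
288.3011022406602 [0.5757832  0.12458241 0.30973842] [-3.09191365e+00 -5.56474692e-01 -4.43715364e-05]
W 0 frame uv [[323.8, 242.3], [324.4, 150.9], [323.1, 141.7], [322.8, 214.5]]
W 0.12 frame uv [[322.9, 242.1], [323.3, 150.8], [314.1, 141.7], [314.5, 214.5]]
T 0 frame uv [[273.9, 207.6], [266.0, 183.6], [268.3, 188.2], [275.9, 211.2]]
T 0.12 frame uv [[273.7, 207.7], [265.8, 183.7], [265.6, 189.1], [273.1, 212.1]]
collar [[[311.3, 232.7]], [[264.7, 192.0]], [[306.4, 129.8]]]
[269 198]
```

View pics/m2.png

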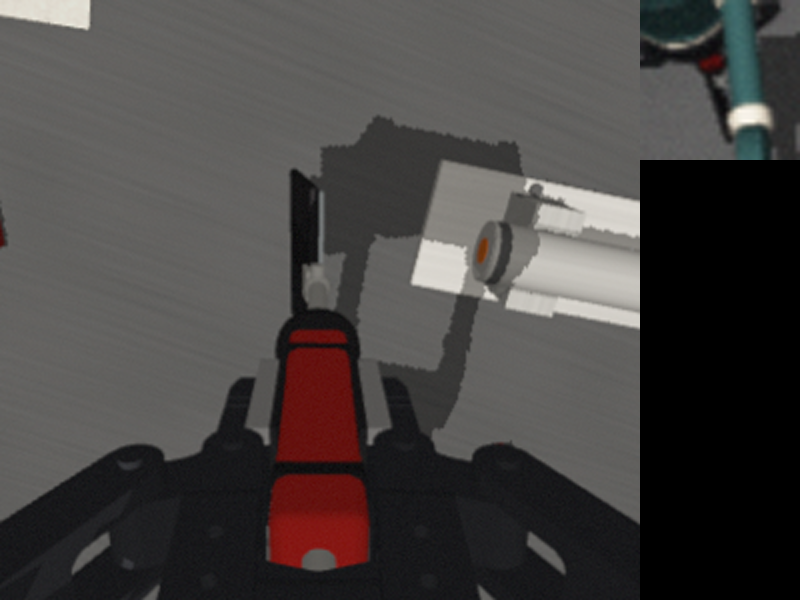

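Wrist view: looking down on the head, its front top edge is at full-frame x≈321 and its back-bottom edge at x≈305.7, so the head is tilted positive by roughly 0.15 rad. I'll get numbers at sub-pixel from both images.

```bash
python3 - <<'E'
from h import *; import pickle
W,T,S,s=pickle.load(open("p5.pkl","rb"))
g=cv2.cvtColor(W["frame"],cv2.COLOR_BGR2GRAY)
for y in(144,148,152,156,162,170,178,184): print(y,g[y,300:328].tolist())
gs=cv2.cvtColor(S["frame"],cv2.COLOR_BGR2GRAY)
for y in range(144,174,1): print(y,gs[y,290:324].tolist())
E
```

```text
144 [98, 98, 97, 98, 97, 80, 62, 60, 72, 96, 101, 98, 100, 99, 97, 98, 98, 97, 99, 97, 72, 55, 54, 56, 56, 54, 57, 53]
148 [99, 100, 99, 99, 83, 46, 22, 15, 21, 16, 18, 21, 51, 75, 89, 72, 58, 59, 77, 81, 66, 59, 57, 56, 55, 57, 55, 55]
152 [99, 99, 100, 98, 87, 50, 23, 16, 22, 19, 17, 14, 15, 20, 17, 17, 18, 39, 51, 57, 57, 55, 57, 56, 53, 55, 57, 57]
156 [98, 100, 99, 97, 87, 49, 19, 19, 22, 16, 21, 19, 20, 14, 24, 42, 55, 38, 23, 61, 106, 94, 66, 56, 56, 57, 56, 55]
162 [99, 100, 100, 99, 85, 48, 22, 18, 21, 18, 20, 16, 17, 19, 26, 31, 25, 20, 24, 69, 116, 104, 70, 56, 55, 57, 58, 55]
170 [97, 97, 98, 98, 85, 46, 16, 14, 19, 21, 21, 18, 17, 16, 12, 18, 21, 18, 26, 70, 115, 103, 69, 56, 54, 55, 57, 56]
178 [99, 99, 97, 99, 97, 58, 23, 9, 21, 15, 13, 14, 20, 17, 18, 23, 20, 16, 27, 83, 119, 105, 69, 54, 54, 55, 56, 56]
184 [97, 98, 96, 97, 96, 56, 18, 14, 15, 15, 19, 12, 16, 13, 20, 18, 20, 13, 30, 91, 119, 93, 62, 53, 55, 56, 54, 53]
144 [65, 81, 103, 128, 135, 136, 134, 135, 134, 134, 138, 136, 136, 139, 137, 139, 158, 165, 147, 134, 187, 255, 255, 255, 255, 255, 255, 255, 255, 25
[... 4344 characters left out ...]

170 [133, 129, 134, 130, 134, 136, 137, 133, 134, 136, 136, 134, 131, 135, 134, 134, 133, 130, 133, 134, 130, 133, 130, 132, 131, 128, 137, 134, 132, 132, 136, 130, 135, 132]
171 [133, 132, 133, 137, 132, 134, 137, 133, 134, 134, 133, 134, 129, 134, 136, 132, 135, 134, 131, 135, 133, 130, 128, 130, 130, 134, 131, 133, 130, 134, 134, 131, 132, 130]
172 [136, 132, 133, 134, 134, 134, 137, 140, 141, 132, 136, 133, 132, 133, 133, 137, 131, 135, 135, 132, 135, 131, 130, 134, 131, 131, 131, 133, 130, 132, 133, 133, 130, 132]
173 [133, 132, 133, 130, 136, 134, 136, 136, 136, 139, 133, 135, 135, 134, 134, 133, 135, 134, 132, 131, 132, 128, 132, 131, 132, 132, 130, 131, 133, 135, 132, 132, 132, 130]
```

```bash
python3 - <<'E'
from h import *; import pickle
W,T,S,s=pickle.load(open("p5.pkl","rb"))
L=lambda p,q:np.cross([*p,1],[*q,1])
lf=L((295.6,155),(294.8,167));rt=L((317.3,157),(316.94,161));tp=L((297,153.67),(310,149.5));bt=L((297,168.65),(310,163.9))
X=lambda a,b:(lambda c:c[:2]/c[2])(np.cross(a,b))
m=np.array([X(lf,tp),X(rt,tp),X(rt,bt),X(lf,bt)]);print(m.round(1).tolist())
def pr(p):
    rv=(Ro.from_rotvec([0,0,p[2]])*Ro.from_rotvec(s["tcp_rot"])).as_rotvec()
    g,H,o=glass(s["tool_pos"],rv,p[0],p[1]); return uv(S,[g+H@[0,a*.04,b*.035] for a,b in((-1,1),(1,1),(1,-1),(-1,-1))])+p[3:]
f=lambda p:np.r_[(pr(p)-m).ravel()/.3,p[0]/.3,p[1]/.03,p[2]/.04,p[3:]/.8]
r=least_squares(f,[0.1,0,0,0,0]);print("th roll yaw du dv",r.x.round(3),r.fun[:8].round(1))
view=J(0,.23,.072);aim=J(.035,.056,.092);n=(aim-view)/np.linalg.norm(aim-view);print("view",view.round(4),"n",n.round(4))
# wrist: front top / back bottom
for th in(.1,.14,.18):
    g,H,o=glass(s["tool_pos"],s["tcp_rot"],th)
    print(th,"W topglass",uv(W,g+H@[0,.0,.035]).round(1),"back-bottom t=6,8,10",[uv(W,g+H@[-t,.02,-.038]).round(1)[0,0] for t in(.006,.008,.01)])
for th in(.12,.14,.16):
    # tool orientation: mirror upright with normal n, roll 0
    H=np.c_[n,np.cross([0,0,1],n)/np.hypot(n[0],n[1]),[0,0,0]];H[:,2]=np.cross(H[:,0],H[:,1])
    M=H@Ro.from_euler("y",-th).as_matrix()
    o=view-H@[.004,0,-.045]-M@[0,0,-.115]; tcp=o-M[:,2]*.0151
    Rt=np.c_[np.cross(M[:,0],-M[:,2]),M[:,0],-M[:,2]]
    d=Ro.from_matrix(Rt@Ro.from_rotvec(s["tcp_rot"]).as_matrix().T).as_rotvec()
    print(th,"tcp",tcp.round(4),"delta cm",((tcp-s["tool_pos"])*100).round(2),"deg",np.degrees(d).round(2))
E
```

```text
[[295.7, 154.1], [318.2, 146.9], [316.9, 161.4], [294.6, 169.5]]
th roll yaw du dv [ 0.127 -0.01  -0.009 -0.749 -0.725] [ 0.3  0.6 -0.4  0.1 -0.9  1.1  1.4 -1.4]
view [0.5765 0.1202 0.072 ] n [ 0.3466 -0.9313  0.112 ]
0.1 W topglass [[322.9 197.7]] back-bottom t=6,8,10 [np.float64(310.4), np.float64(308.6), np.float64(306.9)]
0.14 W topglass [[322.4 197.7]] back-bottom t=6,8,10 [np.float64(307.5), np.float64(305.7), np.float64(304.0)]
0.18 W topglass [[322.  197.7]] back-bottom t=6,8,10 [np.float64(304.6), np.float64(302.8), np.float64(301.0)]
0.12 tcp [0.5653 0.1502 0.2135] delta cm [-1.05  2.57 -9.63] deg [-1.247e+01 -4.640e+00  1.000e-02]
0.14 tcp [0.5646 0.1521 0.213 ] delta cm [-1.12  2.75 -9.67] deg [-1.354e+01 -5.040e+00  1.000e-02]
0.16 tcp [0.5639 0.1539 0.2125] delta cm [-1.18  2.93 -9.72] deg [-1.462e+01 -5.440e+00  1.000e-02]
```

Head angle fits at ≈0.135 rad: side fit 0.127, wrist ~0.14. I'll tilt first, then descend to the view point.

Request:
{"op": "drive_tool", "data": {
  "deltas": [
    {"hand": 0, "offset": [-0.5, 1.4, 0], "angular": [-6.5, -2.5, 0]},
    {"hand": 0, "offset": [-1.1, 2.71, -1], "angular": [-13.3, -4.9, 0]},
    {"hand": 0, "offset": [-1.1, 2.71, -4], "angular": [-13.3, -4.9, 0]},
    {"hand": 0, "offset": [-1.1, 2.71, -7], "angular": [-13.3, -4.9, 0]},
    {"hand": 0, "offset": [-1.1, 2.71, -9], "angular": [-13.3, -4.9, 0]},
    {"hand": 0, "offset": [-1.1, 2.71, -9.66], "angular": [-13.3, -4.9, 0]},
    {"hand": 0, "offset": [-1.1, 2.71, -9.66], "angular": [-13.3, -4.9, 0]},
    {"hand": 0, "offset": [-1.1, 2.71, -9.66], "angular": [-13.3, -4.9, 0]}
  ]
}}

```text
time: 15.8
tool_pos: [0.5657, 0.1517, 0.2147]
tcp_rot: [2.852, 0.512, 0.066]
wrist_force: [0.3, 0.1, -1.2]
width: 0.205
```

```bash
python3 - <<'E'
from h import *; from workcell import bot; import pickle
S=bot.read_camera("side");W=bot.read_camera("wrist");s=bot.read_state(); pickle.dump((S,W,s),open("p6.pkl","wb"))
print(s["time"],s["tool_pos"],s["tcp_rot"],s["wrist_force"],s["width"])
view=J(0,.23,.072);aim=J(.035,.056,.092)
g,H,o=glass(s["tool_pos"],s["tcp_rot"],.135); n=H[:,0]; print("glass err mm",((g-view)*1000).round(1),"aim angle deg",np.degrees(np.arccos(n@(aim-view)/np.linalg.norm(aim-view))))
lens=J(.21,-.27,.19);dot=J(0,.12,.072); im=dot-2*n*(n@(dot-g)); t=n@(g-lens)/(n@(im-lens)); hit=lens+t*(im-lens); print("hit in glass mm",(H.T@(hit-g)*1000).round(1))
print("pred glass",uv(S,[g+H@[0,a*.04,b*.035] for a,b in((-1,1),(1,1),(1,-1),(-1,-1))]).round(1).tolist())
v=np.zeros((600,800,3),np.uint8)
u=uv(S,g)[0].astype(int);x0,y0=u[0]-40,u[1]-45;print(x0,y0)
v[:,:400]=cv2.resize(S["frame"][y0:y0+120,x0:x0+80],(400,600),interpolation=cv2.INTER_CUBIC)
v[:400,400:]=cv2.resize(W["frame"][80:300,210:430],(400,400),interpolation=cv2.INTER_CUBIC)
cv2.imwrite("pics/f1.png",v)
gs=cv2.cvtColor(S["frame"],cv2.COLOR_BGR2GRAY)
for y in range(u[1]-14,u[1]+14): print(y,gs[y,u[0]-18:u[0]+18].tolist())
E
```

```text
15.9 [0.56552615 0.1517883  0.21461456] [2.85212682 0.51171632 0.06621253] [ 0.08904422  0.40479042 -0.32067932] 0.20637411583779713
glass err mm [1.  0.2 1.5] aim angle deg 0.0706085979260583
hit in glass mm [ 0.  -1.2 -2.1]
pred glass [[297.5, 175.9], [318.8, 168.1], [319.9, 184.5], [299.2, 192.4]]
268 135
166 [131, 131, 134, 134, 133, 134, 135, 139, 137, 133, 136, 136, 134, 133, 133, 151, 169, 151, 124, 133, 133, 130, 135, 133, 129, 129, 112, 99, 124, 135, 135, 137, 135, 134, 129, 132]
167 [137, 133, 132, 133, 134, 137, 132, 135, 136, 134, 133, 132, 129, 135, 131, 151, 174, 164, 163, 167, 146, 133, 131, 110, 89, 79, 71, 80, 111, 128, 132, 132, 131, 131, 131, 137]
168 [136, 134, 134, 133, 135, 135, 136, 131, 138, 131, 133, 132, 128, 132, 139, 157, 184, 182, 173, 161, 128, 98, 80, 64, 70, 94, 154, 193, 165, 125, 132, 129, 133, 131, 136, 130]
169 [131, 132, 129, 133, 136, 137, 137, 132, 134, 135, 133, 135, 133, 134, 160, 174, 187, 181, 144, 91, 69, 62, 84, 140, 203, 233, 245, 249, 211, 127, 127, 131, 135, 133, 132, 135]
170 [136, 130, 133, 136, 135, 136, 136, 136, 137, 133, 135, 134,
[... 3465 characters left out ...]
63, 60, 66, 67, 65, 64, 63, 63, 75, 90, 111, 130, 130]
190 [135, 131, 135, 137, 129, 114, 81, 99, 221, 253, 253, 244, 216, 193, 158, 108, 74, 65, 59, 61, 64, 64, 62, 64, 67, 63, 68, 64, 64, 64, 62, 67, 63, 76, 104, 127]
191 [137, 135, 130, 139, 134, 129, 95, 73, 165, 220, 206, 159, 113, 87, 72, 60, 63, 63, 67, 63, 62, 65, 65, 69, 66, 64, 69, 67, 64, 65, 65, 57, 61, 61, 86, 110]
192 [137, 134, 138, 137, 139, 133, 120, 92, 98, 118, 105, 72, 65, 62, 59, 61, 63, 64, 66, 66, 67, 64, 68, 64, 64, 60, 59, 64, 67, 64, 64, 61, 61, 89, 110, 117]
193 [138, 132, 133, 132, 136, 130, 132, 121, 89, 67, 63, 61, 64, 65, 62, 67, 63, 65, 64, 66, 62, 64, 65, 67, 66, 61, 65, 67, 65, 65, 61, 66, 66, 101, 127, 132]
```

View pics/f1.png

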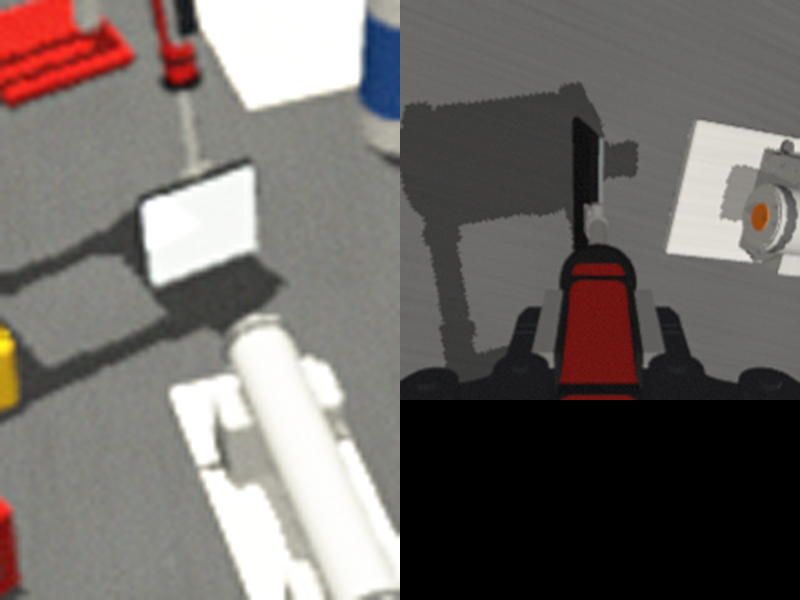

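Side view: glass (about 296–319, 169–191 px) faces the tube end in clear air and the tube is untouched in its Vs. Wrist view: the head stands off the dot end. The glass appears ~1 px (2–4 mm) higher than predicted, so I'll trim down 2 mm and settle.

Request:
{"op": "drive_tool", "data": {
  "deltas": [
    {"hand": 0, "offset": [0, 0, -0.1], "angular": [0, 0, 0]},
    {"hand": 0, "offset": [0, 0, -0.2], "angular": [0, 0, 0]},
    {"hand": 0, "offset": [0, 0, -0.2], "angular": [0, 0, 0]},
    {"hand": 0, "offset": [0, 0, -0.2], "angular": [0, 0, 0]},
    {"hand": 0, "offset": [0, 0, -0.2], "angular": [0, 0, 0]},
    {"hand": 0, "offset": [0, 0, -0.2], "angular": [0, 0, 0]}
  ]
}}

```text
time: 16.65
tool_pos: [0.5647, 0.1516, 0.2112]
tcp_rot: [2.852, 0.512, 0.063]
wrist_force: [0.2, 0.0, -1.5]
width: 0.204
```

```bash
python3 - <<'E'
from h import *; from workcell import bot
s=bot.read_state()
view=J(0,.23,.072);lens=J(.21,-.27,.19);dot=J(0,.12,.072)
for th in(.08,.135,.18):
    g,H,o=glass(s["tool_pos"],s["tcp_rot"],th);n=H[:,0];im=dot-2*n*(n@(dot-g));t=n@(g-lens)/(n@(im-lens));print(th,((g-view)*1e3).round(1),(H.T@(lens+t*(im-lens)-g)*1e3).round(1))
print(s["time"],s["wrist_force"],s["width"],abs(s["joint_vel"]).max())
print(bot.finish_job())
E
```

```text
0.08 [ 0.6 -2.3 -1.4] [ 0.  -0.5 -8.8]
0.135 [-0.2 -0.  -1.9] [-0.   0.   1.4]
0.18 [-0.9  1.9 -2.3] [-0.   0.4  9.9]
16.65 [ 0.18781876  0.049917   -1.51662008] 0.20375843570625066 0.0021849917853482845
the job is handed in; nothing more can be done
None
```

The tube is in both V-blocks and released, and the job was handed in at 16.65 s with the mirror held still at the view point. I did not see the reflection in the jig camera itself; the aim below comes from the measured arm pose.

- **Tube:** I lowered it until the blocks carried its weight, at the expected height, then let go. Afterwards the near dot appeared at (343.6, 260.4) px, against (343.2, 260.5) predicted for a centred, fully seated tube.
- **Mirror:** I lifted it out of the fork by the handle. The calculated glass middle is within about 2 mm of the view point. The dot's reflection falls about 1.4 mm from the middle of the glass.
- **Steadiness:** At hand-in the wrist force was only the mirror's 1.5 N weight and the joints were at rest.

**Checks that disagreed:**
- **Head angle:** it came out at 0.127 rad from the side picture and about 0.14 from the wrist picture. I used 0.135. At 0.08 or 0.18 the dot would still sit within 10 mm of the glass middle.
- **Glass position:** before the final move the side picture showed the glass about 1 pixel (2–4 mm) up and to the left of where I predicted. I trimmed it 2 mm down to compromise and left the sideways part alone.
- **No last picture:** I took no picture after that trim.

I made no contact with the tape measure, magnet square, hammer or spray can that I know of, but I did not check their positions at the end.

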